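# Open the ratchet clamp of the blue carton

### The arm

A 6-joint arm with a two-finger parallel gripper is mounted at the origin on a cart in front of the work surface, level with it; the furniture and walls round the work are solid. World frame = base frame: x ahead of the robot, y to its left, z up, the work surface at z = 0. Lengths are in m, angles in rad, forces in N, time in s.
With the tool pointing down it reaches from about 0.25 to 0.775 m from the base axis. Payload 4 kg.
Tool frame: the origin (TCP) lies midway between the tips of the shut fingers; the grasp point (between the pads) lies 19 mm behind it (robot.tcp_to_grasp is the distance from the TCP to the grasp point, in m); z points along the fingers, y is the line along which they close (so a half turn about z gives the same grasp; the last joint's range is limited). The gripper opens to 94 mm and grips with 3 to 60 N. Pads are 16 mm wide; open, the fingers measure 119 mm over their backs; the gripper's body (75 mm by 177 mm) begins 78 mm behind the grasp point.
Start: joints at [-1.37, 0.087, 1.371, -0, 1.684, -0.103], TCP at [0.165, -0.525, 0.206] pointing down, gripper open.
Joint ranges: [-3.1, 3.1], [-0.76, 2.03], [0.27, 2.55], [-1.08, 4.22], [0.17, 2.65], [-2.57, 2.57]. Speed limits (rad/s): [2.79, 2.79, 3.14, 3.14, 3.14, 3.14].

### API

Orientations are given as [roll, pitch, yaw] about the fixed x, y, z axes, in that order (R = Rz(yaw) Ry(pitch) Rx(roll)).
In Python, from bench import robot, viewer gives the robot as it stands. The module is installed in compiled form; this text tells all that it offers.
- The arm moves only by the shell command python3 -m handwheel 'ROWS' [OPENING]. ROWS is JSON, a list of rows, each a list of 6 numbers: the shift along the tool's x, y, z in units of 0.2 m (1.0 is 0.2 m), then the turn, a rotation vector about the tool's x, y, z in units of 30 degrees (1.0 is 30 degrees). In form: [[x, y, z, wx, wy, wz], ...]. A call has 1 to 10 rows; each row is the pose to reach, as a shift and turn from the pose commanded when the call began, along the tool's axes at that moment; what a row does not reach only later rows make up. A row lasts 1/12 s, in which the tool goes at most 41.7 mm and 7.16 degrees, less where a joint would pass 70% of its speed; a pose out of reach is approached as far as the arm can. A call with a number of a shift or a turn outside -1 to 1 is refused whole. A call with a gripper value outside its range is refused whole. OPENING is the gripper's target within -1 to 1 (shut at 1, half-way at 0, fully open at -1), set as the call begins (- or left out, the last holds). The fingers move at their own pace and stop on an object; the grip force is fixed at half the most. Time passes only in rows, so rows that repeat a pose let the fingers close. It gives the time, the measured TCP pose, the force, the opening and the grip force at its end, in the units of the state.
- robot.get_obs(): the state, without advancing time (a new reading comes with each control period).
- viewer.snapshot(name): name is "scene" or "top" or "wrist"; returns the picture (480x640x3 uint8, red, green, blue); there is no depth.
- viewer.calibration(name): a dict with "fx", "fy", "cx", "cy" (pixels), "R" (3x3) and "t" (3): a world point X has camera coordinates R X + t. Camera axes: x right, y down, z forward; pixel columns grow to the right and rows downward; lengths in m; the calibration is good to about 2 mm. The wrist camera is an equidistant fisheye: a pixel r from the principal point sees the ray r / f radians off the axis. A picture is of the moment at which its call begins: read the wrist's pose just before it. calibration takes no time and is no camera call; for the wrist camera it gives the pose at the moment of the call.
- robot.close_job(): hands the job in; it is judged then, once.
The state is a dict: "time": time; "joint_positions": joint angles; "qvel": joint speeds; "joint_torque": joint torques, N m; "tool_pos": TCP position; "ee_rot": TCP orientation; "wrist_force": force on the tool from outside, world axes, zero at the start; "wrist_torque": the same for the moment, N m; "width": finger opening in m; "finger_force": force on a finger pad.
Only numpy, scipy, OpenCV 4.12 (cv2) and the standard library are available. Lean on these libraries where they do the work, as an engineer would, in place of code of your own. Each camera call takes 0.05 s, during which the arm holds its last target. There are 200 camera calls.

### The job

Open the bench clamp that holds the blue carton so that the carton can be taken out: press its orange ratchet release paddle down, then push the yellow plate of its sliding jaw back along the bar until the jaw stands fully back against the end stop. Leave both cartons lying where they are, and do not release or open the clamp of the brown carton.

Things in the scene. Friction and masses are not known exactly. Their poses are not given: they have to be found in the camera images.
- blue_clamp: the screwed-down bench clamp holding the blue carton (both clamps are alike). Origin: middle of the underside of its aluminium bar (310 mm long, 60 wide, top 16 mm above the bench). x runs along the bar from the green fixed jaw (face at x = -141 mm, 80 wide, top at z = 58) to the green end stop (face at x = +131 mm, top at z = 38); z is up; rack teeth on its +y side
- blue_jaw (a joint): slide of this clamp's jaw along +x, m: 0 = jaws 60 mm apart, 0.100 = fully back at the end stop. Blocked by the ratchet (2 mm play) until the rocker is pressed; then slides with about 3 N and stays where left. Black carriage 112 mm long, 70 wide, deck 34 mm above the bench, with a green jaw plate (80 wide, top at 68 mm) at the carton, the rocker next to it, the yellow push plate at the far end
- blue_rocker (a joint): ratchet release rocker across that clamp's carriage, rad: 0 = pawl engaged, 0.22 = released. It turns about the direction of the bar; its orange paddle goes down by about 12 mm under 3 to 4 N, and it stays down by friction when let go. The pawl is fully clear of the teeth above 0.16
- blue_paddle (a point): middle of the top of the orange release paddle (36 mm along the bar, 34 mm across), which overhangs the clamp's -y side; about 52 mm above the bench when engaged; press it straight down
- blue_push (a point): middle of the yellow push plate's face that looks at the carton (push it here along the clamp's +x). The point is 62 mm above the bench; the plate is 50 mm wide, 12 mm thick, its top 88 mm above the bench; the free deck in front of the face is about 57 mm long up to the rocker
- brown_clamp: the screwed-down bench clamp holding the brown carton (both clamps are alike). Origin: middle of the underside of its aluminium bar (310 mm long, 60 wide, top 16 mm above the bench). x runs along the bar from the green fixed jaw (face at x = -141 mm, 80 wide, top at z = 58) to the green end stop (face at x = +131 mm, top at z = 38); z is up; rack teeth on its +y side
- brown_jaw (a joint): slide of this clamp's jaw along +x, m: 0 = jaws 60 mm apart, 0.100 = fully back at the end stop. Blocked by the ratchet (2 mm play) until the rocker is pressed; then slides with about 3 N and stays where left. Black carriage 112 mm long, 70 wide, deck 34 mm above the bench, with a green jaw plate (80 wide, top at 68 mm) at the carton, the rocker next to it, the yellow push plate at the far end
- brown_rocker (a joint): ratchet release rocker across that clamp's carriage, rad: 0 = pawl engaged, 0.22 = released. It turns about the direction of the bar; its orange paddle goes down by about 12 mm under 3 to 4 N, and it stays down by friction when let go. The pawl is fully clear of the teeth above 0.16
- brown_paddle (a point): middle of the top of the orange release paddle (36 mm along the bar, 34 mm across), which overhangs the clamp's -y side; about 52 mm above the bench when engaged; press it straight down
- brown_push (a point): middle of the yellow push plate's face that looks at the carton (push it here along the clamp's +x). The point is 62 mm above the bench; the plate is 50 mm wide, 12 mm thick, its top 88 mm above the bench; the free deck in front of the face is about 57 mm long up to the rocker
- blue_carton_mid (a point): centre of the blue carton, 68 mm along the bar, 100 mm across, 45 mm high, lying loose on the bar between the jaws
- brown_carton_mid (a point): centre of the brown cardboard carton, 62 mm along the bar, 95 mm across, 48 mm high, lying loose on the bar between the jaws of the other clamp

How it is judged:
By the outcome, as a careful person would: the job done as asked, in the order asked, and still so for the second after the job is handed in, with the robot touching nothing.
It also fails if it takes over 38 s, if anything falls off the work surface, if the arm or the gripper's body presses on something with over 40 N, if the wrist force passes 120 N, or if a joint passes its speed limit or range.

## Working session

There is one attempt and no reset: what is moved stays moved. The work goes in short steps, Python scripts to look and compute and a shell command to move; the robot and the scene stay as the last step left them, time stands still between calls to the robot, and variables do not carry over. Pictures are saved under pics/ and viewed, at most 10 in all, crops included, and the job is handed in when it is done.

```bash
mkdir -p pics
python3 - <<'E'
from bench import robot, viewer
import cv2
o=robot.get_obs(); print(o["time"],o["tool_pos"],o["ee_rot"],o["width"])
for n in("top","scene"):
    cv2.imwrite(f"pics/{n}0.png",viewer.snapshot(n)[:,:,::-1]); c=viewer.calibration(n); print(n,{k:(v.tolist() if hasattr(v,'tolist') else v) for k,v in c.items()})
E
```

```text
0.0 [ 0.16440493 -0.5242815   0.20432332] [-3.13941659e+00 -2.17075638e-04  3.03770522e-01] 0.09431259619355344
top {'fx': 476.62866145360476, 'fy': 476.62866145360476, 'cx': 320.11985458878996, 'cy': 227.86037160911582, 'R': [[-0.008172478528856606, -0.9999548369302014, 0.00485125701124439], [-0.9865684446572263, 0.007271378217088077, -0.16318649167576707], [0.16314384634829632, -0.006119735183635468, -0.9865833133800538]], 't': [-0.040123308632138935, 0.5570597370334927, 1.0393020012589465]}
scene {'fx': 587.4067120624512, 'fy': 587.4067120624512, 'cx': 321.55258147736333, 'cy': 236.42791140611436, 'R': [[-0.8617417741740716, -0.5072110033407216, 0.011752137398012053], [-0.331493442526065, 0.5453631601447213, -0.7698643524148796], [0.38407448783477105, -0.6673200294064774, -0.6380993387768058]], 't': [0.41915274158470633, 0.24591335953934426, 0.992499006017179]}
```

View pics/top0.png

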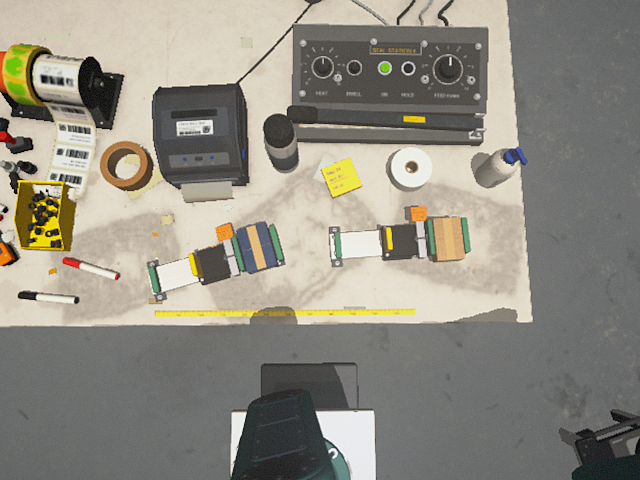

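View pics/scene0.png

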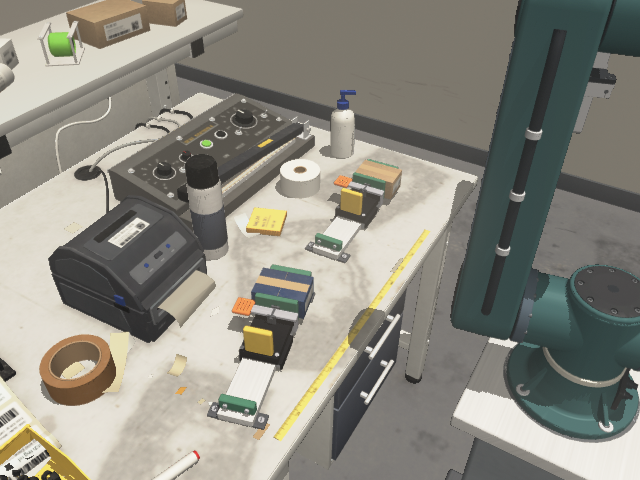

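```bash
cat > h.py <<'E'
import numpy as np
from bench import robot, viewer
def ray(n,u,v,z,c=None):
    c=c or viewer.calibration(n); R=np.array(c["R"]);t=np.array(c["t"])
    d=R.T@np.array([(u-c["cx"])/c["fx"],(v-c["cy"])/c["fy"],1]); C=-R.T@t
    return C+d*(z-C[2])/d[2]
E
python3 - <<'E'
import cv2,numpy as np
from h import *
im=cv2.imread("pics/top0.png"); hsv=cv2.cvtColor(im,cv2.COLOR_BGR2HSV)
roi=np.zeros(im.shape[:2],np.uint8); roi[215:305,140:295]=1
for n,lo,hi,z in(("orange",(5,150,120),(16,255,255),.052),("yellow",(20,150,80),(32,255,255),.088),("green",(60,80,30),(90,255,255),.05)):
    m=cv2.inRange(hsv,lo,hi)*roi
    for c in cv2.findContours(m,0,1)[0]:
        if cv2.contourArea(c)<25: continue
        b=cv2.minAreaRect(c); print(n,np.round(b[0],1),cv2.contourArea(c),[(np.round(p).astype(int).tolist(),ray("top",*p,z)[:2].round(3).tolist()) for p in cv2.boxPoints(b)],ray("top",*b[0],z).round(4))
cv2.imwrite("pics/crop.png",cv2.resize(im[215:305,140:295],None,fx=5,fy=5,interpolation=cv2.INTER_CUBIC))
E
```

```text
orange [224.1 231.5] 136.5 [([215, 227], [0.56, 0.193]), ([230, 223], [0.568, 0.16]), ([233, 236], [0.538, 0.152]), ([218, 240], [0.53, 0.185])] [0.549  0.1725 0.052 ]
yellow [193.4 265.7] 94.0 [([185, 255], [0.491, 0.248]), ([192, 253], [0.497, 0.233]), ([201, 276], [0.447, 0.212]), ([195, 279], [0.441, 0.226])] [0.4692 0.2298 0.088 ]
green [153.2 279.2] 97.0 [([148, 267], [0.469, 0.341]), ([153, 266], [0.472, 0.33]), ([158, 291], [0.417, 0.315]), ([153, 292], [0.415, 0.326])] [0.4431 0.3279 0.05  ]
green [237.2 252.9] 88.0 [([231, 237], [0.537, 0.158]), ([234, 236], [0.539, 0.149]), ([244, 269], [0.465, 0.127]), ([240, 270], [0.462, 0.135])] [0.5005 0.1424 0.05  ]
green [275.9 242.4] 144.0 [([269, 227], [0.559, 0.072]), ([274, 225], [0.562, 0.061]), ([283, 258], [0.489, 0.039]), ([278, 259], [0.485, 0.051])] [0.5236 0.0556 0.05  ]
```

View pics/crop.png

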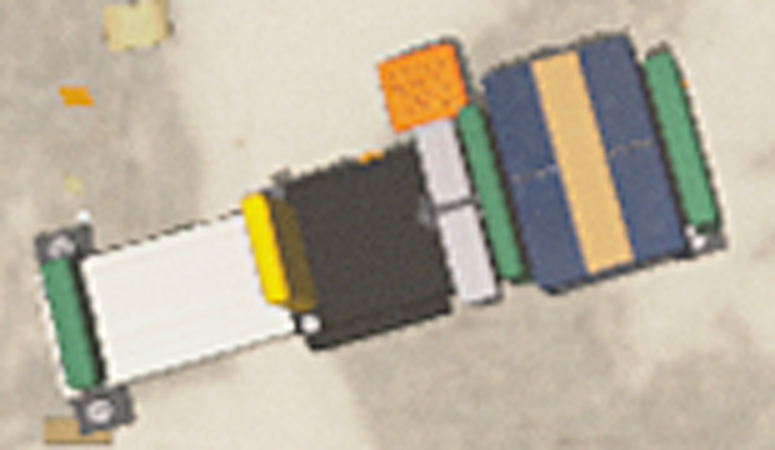

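The top view has the orange paddle at (224.5, 232), the yellow plate top at (193, 265), and the green fixed jaw and end stop at (276, 242) and (154, 279). The clamp's +x points along about 106° in world, which is almost exactly tool -y, so no yaw is needed. I'll approach high with the fingers shut.

```bash
R='[0.96,-0.92,0,0,0,0]'
python3 -m handwheel '[[0.96,-0.92,0,0,0,0],[0.96,-0.92,0,0,0,0],[0.96,-0.92,0,0,0,0],[0.96,-0.92,0,0,0,0],[0.96,-0.92,0,0,0,0],[0.96,-0.92,0,0,0,0],[0.96,-0.92,0,0,0,0],[0.96,-0.92,0,0,0,0]]' 1
python3 -m handwheel '[[0.96,-0.92,0,0,0,0],[0.96,-0.92,0,0,0,0],[0.96,-0.92,0,0,0,0],[0.96,-0.92,0,0,0,0],[0.96,-0.92,0,0,0,0],[0.96,-0.92,0,0,0,0],[0.96,-0.92,0,0,0,0],[0.96,-0.92,0,0,0,0]]'
python3 - <<'E'
from h import *
from scipy.spatial.transform import Rotation as Ro
a=ray("top",276.4,242.4,.058);b=ray("top",154,279.6,.038);p=ray("top",224.5,232,.052);y=ray("top",192.6,264.6,.088)
o=robot.get_obs();T=Ro.from_euler("xyz",o["ee_rot"]).as_matrix()
d=b-a;d[2]=0;d/=np.linalg.norm(d)
print(a,b,p,y,d,o["tool_pos"],T[:,1],"paddle shift",T.T@(p-o["tool_pos"])/.2)
E
```

```text
time: 0.77
tool_pos: [0.2939, -0.2888, 0.2055]
ee_rot: [-3.141, -0.001, 0.309]
wrist_force: [-0.3, 0.3, 0.1]
width: 0.0442
finger_force: 0.0
time: 1.43
tool_pos: [0.4219, -0.0568, 0.2049]
ee_rot: [-3.141, 0.0, 0.309]
wrist_force: [0.0, -0.5, 0.2]
width: 0.0005
finger_force: 0.0
[0.52245465 0.05376251 0.058     ] [0.44283362 0.33009512 0.038     ] [0.54783183 0.17158875 0.052     ] [0.47147587 0.23149353 0.088     ] [-0.27687075  0.96090717  0.        ] [ 0.42193899 -0.05679517  0.20485025] [ 0.30371611 -0.95276207 -0.00097861] paddle shift [ 0.94692823 -0.89605132  0.76465967]
```

```bash
python3 -m handwheel '[[0.95,-0.9,0,0,0,0],[0.95,-0.9,0,0,0,0],[0.95,-0.9,0,0,0,0],[0.95,-0.9,0,0,0,0],[0.95,-0.9,0,0,0,0],[0.95,-0.9,0,0,0,0],[0.95,-0.9,0.2,0,0,0],[0.95,-0.9,0.4,0,0,0],[0.95,-0.9,0.55,0,0,0],[0.95,-0.9,0.55,0,0,0]]'
python3 - <<'E'
from h import *
import cv2
o=robot.get_obs();print(o["tool_pos"])
a=viewer.snapshot("scene")[:,:,::-1];b=viewer.snapshot("wrist")[:,:,::-1]
a=cv2.resize(a[200:440,180:420],(400,400),interpolation=2);b=cv2.resize(b,(533,400))[:,66:466]
cv2.imwrite("pics/over.png",np.hstack([a,b]))
E
```

```text
time: 2.27
tool_pos: [0.5435, 0.1668, 0.0863]
ee_rot: [-3.141, 0.017, 0.302]
wrist_force: [-0.9, -0.4, -0.8]
width: 0.0003
finger_force: 0.0
[0.54346543 0.16676453 0.08632384]
```

View pics/over.png

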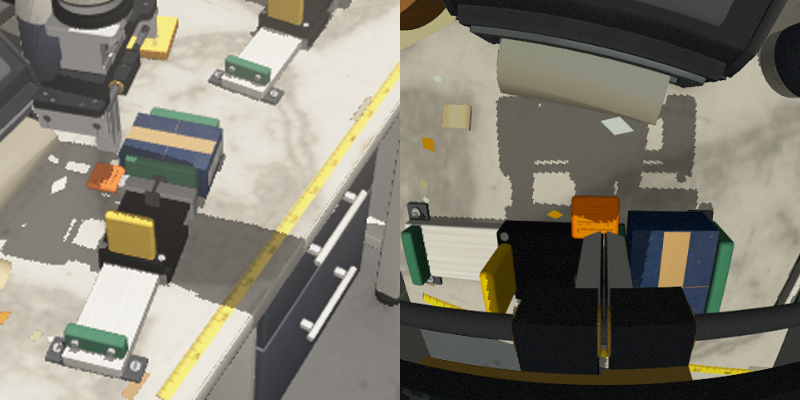

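The wrist view puts the paddle at about (596, 216) and the fingertips at (603, 235), so the fingertips are nearly over it. I'll let the arm settle and check the paddle position by casting a wrist ray.

```bash
python3 -m handwheel '[[0,0,0,0,0,0],[0,0,0,0,0,0]]'
python3 - <<'E'
from h import *
import cv2
from scipy.spatial.transform import Rotation as Ro
o=robot.get_obs();c=viewer.calibration("wrist");im=viewer.snapshot("wrist")
m=cv2.inRange(cv2.cvtColor(im,cv2.COLOR_RGB2HSV),(5,150,120),(16,255,255))
cs=max((k for k in cv2.findContours(m,0,1)[0] if cv2.boundingRect(k)[1]<330 and cv2.boundingRect(k)[1]>200),key=cv2.contourArea)
R=np.array(c["R"]);C=-R.T@np.array(c["t"]);T=Ro.from_euler("xyz",o["ee_rot"]).as_matrix()
def fr(u,v,z):
    q=np.array([(u-c["cx"])/c["fx"],(v-c["cy"])/c["fy"]]);r=np.linalg.norm(q)
    d=R.T@np.r_[q/r*np.sin(r),np.cos(r)];return C+d*(z-C[2])/d[2]
x,y,w,h=cv2.boundingRect(cs);print(o["tool_pos"],(x,y,w,h))
for u,v in((x,y),(x+w,y),(x,y+h),(x+w,y+h)):
    p=fr(u,v,.052);print(p,(T.T@(p-o["tool_pos"]))/.2)
E
```

```text
time: 2.53
tool_pos: [0.5506, 0.1692, 0.099]
ee_rot: [3.141, -0.006, 0.303]
wrist_force: [1.4, -0.1, 1.1]
width: 0.0009
finger_force: 0.0
[0.55063154 0.16920075 0.09899267] (287, 243, 55, 47)
[0.55773909 0.19545871 0.052     ] [ 0.07160899 -0.11495614  0.23529759]
[0.5682117  0.16179085 0.052     ] [0.07143927 0.06133893 0.23545904]
[0.52600451 0.18669125 0.052     ] [-0.09291559 -0.1203835   0.23429146]
[0.53702293 0.15153566 0.052     ] [-0.09269644  0.06382546  0.23446257]
```

```bash
python3 -m handwheel '[[0,-0.03,0.05,0,0,0],[0,-0.03,0.1,0,0,0],[0,-0.03,0.15,0,0,0],[0,-0.03,0.18,0,0,0],[0,-0.03,0.2,0,0,0],[0,-0.03,0.22,0,0,0],[0,-0.03,0.24,0,0,0],[0,-0.03,0.26,0,0,0],[0,-0.03,0.26,0,0,0]]'
python3 -m handwheel '[[0,0,0.01,0,0,0],[0,0,0.02,0,0,0],[0,0,0.03,0,0,0],[0,0,0.03,0,0,0]]'
```

```text
time: 3.33
tool_pos: [0.5464, 0.1755, 0.043]
ee_rot: [-3.142, 0.0, 0.304]
wrist_force: [-1.3, 0.3, 1.4]
width: 0.0
finger_force: 0.6
time: 3.67
tool_pos: [0.547, 0.1756, 0.0408]
ee_rot: [3.141, -0.002, 0.304]
wrist_force: [-7.3, -2.4, 14.3]
width: 0.0004
finger_force: 6.3
```

```bash
python3 -m handwheel '[[0,0,0.01,0,0,0],[0,0,0.01,0,0,0]]'
python3 -m handwheel '[[0,0,-0.1,0,0,0],[0,0,-0.25,0,0,0],[0,0,-0.45,0,0,0],[0,0,-0.5,0,0,0],[0,0,-0.5,0,0,0],[0,0,-0.5,0,0,0]]'
python3 - <<'E'
from h import *
import cv2
o=robot.get_obs();print(o["tool_pos"],o["ee_rot"])
a=viewer.snapshot("scene")[:,:,::-1];b=viewer.snapshot("wrist")[:,:,::-1]
a=cv2.resize(a[260:400,200:340],(400,400),interpolation=2);b=b[140:440,120:520]
cv2.imwrite("pics/up.png",np.vstack([np.hstack([a,cv2.copyMakeBorder(b,0,100,0,0,0)])]))
from scipy.spatial.transform import Rotation as Ro
T=Ro.from_euler("xyz",o["ee_rot"]).as_matrix()
d=np.array([-.2769,.9609,0]);n=np.array([-d[1],d[0],0])
print("yaw err",T.T@d)
f=np.array([.4715,.2315,.05])-d*.006   # face
for k in(.0265,.0135): print((T.T@(f-d*k-o["tool_pos"]))/.2)
E
```

```text
time: 3.83
tool_pos: [0.5471, 0.1756, 0.0404]
ee_rot: [3.141, -0.002, 0.304]
wrist_force: [-9.5, -2.2, 21.2]
width: 0.0006
finger_force: 9.0
time: 4.33
tool_pos: [0.547, 0.1755, 0.1353]
ee_rot: [3.141, -0.001, 0.304]
wrist_force: [0.4, -0.2, -1.0]
width: 0.0004
finger_force: 0.0
[0.54697438 0.1755151  0.13532752] [ 3.14127227e+00 -1.42123890e-03  3.03728646e-01]
yaw err [ 2.31604717e-02 -9.99732929e-01 -2.87381334e-04]
[-0.28074856 -0.2176562   0.42616931]
[-0.27924313 -0.28263884  0.42615063]
```

View pics/up.png

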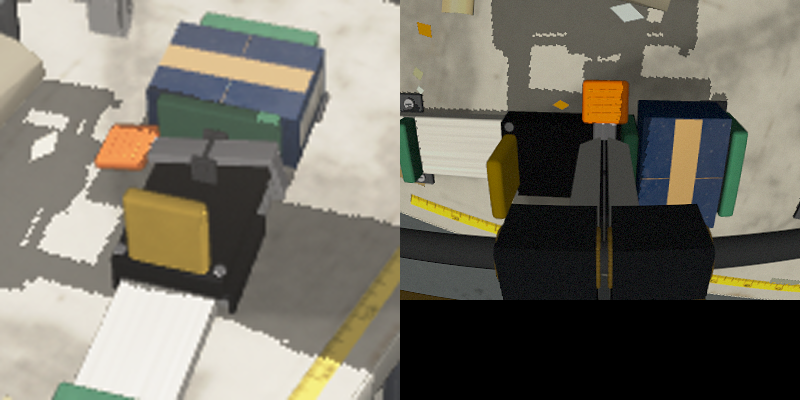

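The paddle is tilted down against its stop (21 N at z 0.040). The yellow plate and both cartons are undisturbed. Next I'll go down in front of the plate.

```bash
python3 -m handwheel '[[-0.15,-0.11,0,0,0,0],[-0.28,-0.22,0,0,0,0],[-0.28,-0.22,0,0,0,0],[-0.28,-0.22,0,0,0,0],[-0.28,-0.22,0.15,0,0,0],[-0.28,-0.22,0.28,0,0,0],[-0.28,-0.22,0.38,0,0,0],[-0.28,-0.22,0.42,0,0,0],[-0.28,-0.22,0.42,0,0,0],[-0.28,-0.22,0.42,0,0,0]]'
python3 - <<'E'
from h import *
import cv2
a=viewer.snapshot("scene")[:,:,::-1];b=viewer.snapshot("wrist")[:,:,::-1]
a=cv2.resize(a[240:400,190:350],(400,400),interpolation=2);b=b[140:440,120:520]
cv2.imwrite("pics/pre.png",np.hstack([a,cv2.copyMakeBorder(b,0,100,0,0,0)]))
E
```

```text
time: 5.27
tool_pos: [0.4804, 0.2004, 0.0511]
ee_rot: [3.141, 0.001, 0.303]
wrist_force: [0.2, 0.4, -0.6]
width: 0.0004
finger_force: 0.0
```

View pics/pre.png

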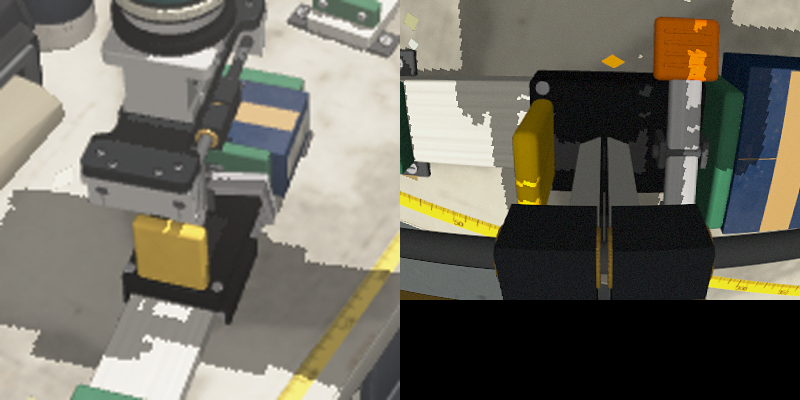

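The fingers stand on the free deck between the yellow plate and the rocker, so I'll push along tool -y.

```bash
python3 -m handwheel '[[0,-0.03,0,0,0,0],[0,-0.06,0,0,0,0],[0,-0.09,0,0,0,0],[0,-0.12,0,0,0,0],[0,-0.15,0,0,0,0],[0,-0.18,0,0,0,0],[0.01,-0.21,0,0,0,0],[0.01,-0.24,0,0,0,0],[0.01,-0.27,0,0,0,0],[0.01,-0.3,0,0,0,0]]'
python3 -m handwheel '[[0,-0.03,0,0,0,0],[0,-0.06,0,0,0,0],[0,-0.09,0,0,0,0],[0,-0.12,0,0,0,0],[0,-0.15,0,0,0,0],[0,-0.17,0,0,0,0],[0,-0.18,0,0,0,0]]'
```

```text
time: 6.2
tool_pos: [0.464, 0.2592, 0.0515]
ee_rot: [3.141, -0.001, 0.304]
wrist_force: [2.5, -4.0, 2.8]
width: 0.0004
finger_force: 1.8
time: 6.78
tool_pos: [0.4525, 0.2936, 0.0511]
ee_rot: [-3.141, 0.001, 0.304]
wrist_force: [2.6, -2.0, 0.7]
width: 0.0005
finger_force: 1.4
```

```bash
python3 -m handwheel '[[0,-0.015,0,0,0,0],[0,-0.03,0,0,0,0],[0,-0.04,0,0,0,0],[0,-0.05,0,0,0,0],[0,-0.05,0,0,0,0]]'
python3 -m handwheel '[[0,-0.01,0,0,0,0],[0,-0.02,0,0,0,0],[0,-0.02,0,0,0,0]]'
```

```text
time: 7.2
tool_pos: [0.4502, 0.3015, 0.0511]
ee_rot: [3.139, 0.001, 0.304]
wrist_force: [3.3, -5.8, -0.2]
width: 0.0004
finger_force: 2.7
time: 7.45
tool_pos: [0.4502, 0.3014, 0.0512]
ee_rot: [3.131, 0.001, 0.303]
wrist_force: [5.0, -14.2, 2.5]
width: 0.0003
finger_force: 7.5
```

Movement has stopped and the force is rising (14 N), so the jaw is at the end stop. I'll add one small nudge, back off, lift away and check.

```bash
python3 -m handwheel '[[0,-0.01,0,0,0,0],[0,-0.01,0,0,0,0]]'
python3 -m handwheel '[[0,0.06,0,0,0,0],[0,0.12,0,0,0,0],[0,0.12,0,0,0,0],[0,0.12,-0.15,0,0,0],[0,0.12,-0.35,0,0,0],[0,0.12,-0.55,0,0,0],[0,0.12,-0.75,0,0,0],[0,0.12,-0.9,0,0,0],[0,0.12,-0.9,0,0,0]]'
python3 -m handwheel '[[0,0.2,0,0,0,0],[-0.4,0.4,0,0,0,0],[-0.4,0.6,0,0,0,0],[-0.4,0.8,0,0,0,0],[-0.4,1,0,0,0,0],[-0.4,1,0,0,0,0],[-0.4,1,0,0,0,0],[-0.4,1,0,0,0,0]]'
python3 - <<'E'
from h import *
import cv2
a=viewer.snapshot("scene")[:,:,::-1];b=viewer.snapshot("top")[:,:,::-1]
a=cv2.resize(a[130:450,180:420],(400,533),interpolation=2);b=cv2.resize(b[200:320,140:300],(400,300),interpolation=2)
cv2.imwrite("pics/end.png",np.hstack([a,cv2.copyMakeBorder(b,0,233,0,0,0)]))
E
```

```text
time: 7.62
tool_pos: [0.4502, 0.3014, 0.0512]
ee_rot: [3.127, 0.002, 0.302]
wrist_force: [6.7, -18.1, 2.6]
width: 0.0005
finger_force: 9.8
time: 8.37
tool_pos: [0.4577, 0.2877, 0.2402]
ee_rot: [-3.138, -0.014, 0.305]
wrist_force: [0.8, 0.2, 1.6]
width: 0.0004
finger_force: 0.0
time: 9.03
tool_pos: [0.4385, 0.0704, 0.2305]
ee_rot: [-3.139, 0.001, 0.302]
wrist_force: [0.1, -0.4, -0.3]
width: 0.001
finger_force: 0.0
```

View pics/end.png

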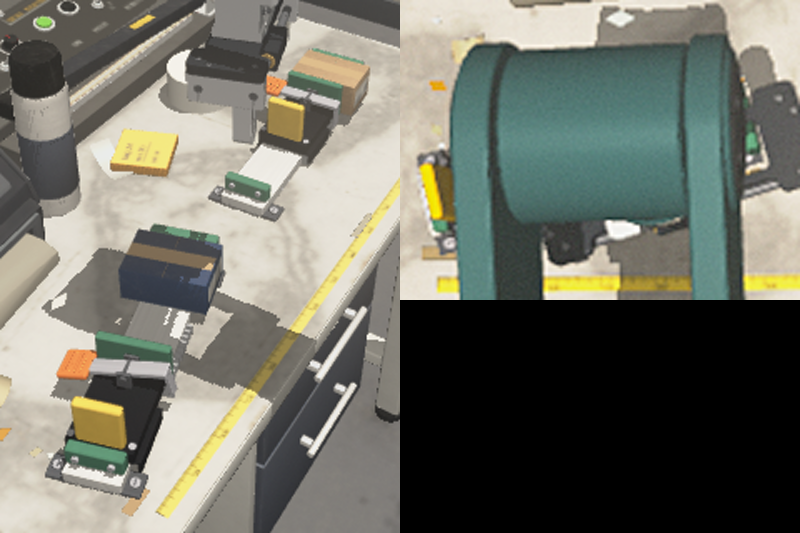

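The scene view shows the blue jaw's carriage right up against the green end stop (yellow plate at (98, 420), stop at (95, 458)). The paddle is still down, the blue carton is in place, and the brown clamp hasn't been touched. The robot is clear, so I'm handing in.

```bash
python3 -c "
from bench import robot
print(robot.close_job())"
```

```text
the job is handed in; nothing more can be done
None
```

The blue carton's clamp is open: its ratchet was released and its jaw pushed fully back to the end stop; both cartons lie where they were, the brown clamp was not touched, and the job was handed in after about 9 s of robot time.

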